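Hold open the stationery box that has the stapler in it

TASK

Two alike stationery boxes with clear lids stand on the desk; look which one has the stapler in it, raise that box's lid by its knob to 50 degrees from shut and hold it there so that I can take the stapler out. Finish while still holding the lid steady at that angle; it falls shut if you let go. Leave the other box shut, and do not shift what is in the boxes or anything else on the desk.

Things in the scene. Friction and masses are not known exactly. Their poses are not given: they have to be found in the camera images.
- box_left: The white plastic stationery box on the robot's left (+y) side, fixed to the desk: 160 mm front to back (its x), 200 mm wide (its y), 80 mm tall, 5 mm walls and floor, closed by a clear hinged lid. Origin: centre of its underside; its -x side is the front, turned roughly to the robot, its +x side carries the hinge. The two boxes are alike.
- lid_left (a joint): Angle of that box's clear lid, rad: 0 shut and level, growing as its front edge rises, stop at 1.9. The lid is a 160 x 200 x 5 mm clear pane in an 8 mm grey frame, about 250 g (varies by up to 35 %), hinged along the box's rear top edge (parallel to the box's y); no latch, no spring, hardly any friction: let go below about 1.5 rad it falls shut.
- lid_left_handle (a point): Grip point in the black round knob on top of the lid, on its middle line, 130 mm in front of the hinge axis and 33 mm above the lid's upper face (38 mm above the hinge axis, 118.5 mm above the desk when shut). The knob's round head is 28 mm across and runs from 24 to 42 mm above the lid's upper face, on a 14 mm stem. It turns with the lid; axes as the box's when shut.
- lid_left_hinge (a point): Point on the lid's hinge axis, at the middle of the box's rear top edge, 80.5 mm above the desk. It moves with the box only; its axes turn with the lid.
- box_left_in (a point): Centre of that box's inner floor, 5 mm above the desk.
- box_right: The white plastic stationery box on the robot's right (-y) side, fixed to the desk: 160 mm front to back (its x), 200 mm wide (its y), 80 mm tall, 5 mm walls and floor, closed by a clear hinged lid. Origin: centre of its underside; its -x side is the front, turned roughly to the robot, its +x side carries the hinge. The two boxes are alike.
- lid_right (a joint): Angle of that box's clear lid, rad: 0 shut and level, growing as its front edge rises, stop at 1.9. The lid is a 160 x 200 x 5 mm clear pane in an 8 mm grey frame, about 250 g (varies by up to 35 %), hinged along the box's rear top edge (parallel to the box's y); no latch, no spring, hardly any friction: let go below about 1.5 rad it falls shut.
- lid_right_handle (a point): Grip point in the black round knob on top of the lid, on its middle line, 130 mm in front of the hinge axis and 33 mm above the lid's upper face (38 mm above the hinge axis, 118.5 mm above the desk when shut). The knob's round head is 28 mm across and runs from 24 to 42 mm above the lid's upper face, on a 14 mm stem. It turns with the lid; axes as the box's when shut.
- lid_right_hinge (a point): Point on the lid's hinge axis, at the middle of the box's rear top edge, 80.5 mm above the desk. It moves with the box only; its axes turn with the lid.
- box_right_in (a point): Centre of that box's inner floor, 5 mm above the desk.
- stapler: Black desk stapler with a steel magazine strip, long and narrow: 125 mm long (its y), 34 mm wide, about 50 mm tall, lying in one of the two boxes, seen through the lid. Origin: centre of its underside.
- punch: Black two-hole paper punch, short and broad: 98 mm long (its y), 62 mm wide, 50 mm tall, broad flat lever on two steel posts, lying in the other box. Origin: centre of its underside.
- pen_cup: Bystander, loose: round dark metal pen cup, empty, 76 mm across at the rim, 95 mm tall. Origin: centre of its underside.
- mug: Bystander, loose: white ceramic mug, 82 mm across and 92 mm tall, with a side handle. Origin: centre of its underside.
- stamp: Bystander, loose: dark wooden hand stamp, 36 mm round foot, slim neck, 67 mm tall. Origin: centre of its underside.
- note_block: Bystander, loose: block of white note paper, 76 x 76 x 30 mm. Origin: centre of its underside.
- tape_roll: Bystander, loose: roll of clear tape lying flat, 64 mm across, 19 mm tall. Origin: centre of its underside.
- glue_bottle: Bystander, loose: small white bottle, 36 mm across, 85 mm tall. Origin: centre of its underside.

How it is judged:
By the outcome, as a careful person would: the job done as asked, in the order asked, and still so for the second after the job is handed in, while the arm keeps its last pose, push and grip.
It also fails if it takes over 32 s, if anything falls off the work surface, if the arm or the gripper's body presses on something with over 40 N, if the wrist force passes 120 N, or if a joint passes its speed limit or range.

ROBOT

A 6-joint arm with a two-finger parallel gripper is mounted at the origin on the work surface. World frame = base frame: x ahead of the robot, y to its left, z up, the work surface at z = 0. Lengths are in mm, angles in rad, forces in N, time in s.
With the tool pointing down it reaches from about 250 to 775 mm from the base axis. Payload 4 kg.
Tool frame: the origin (TCP) lies on the mounting face of the last link; the fingertips stand 199 mm ahead of it and the grasp point (between the pads) lies 180 mm ahead of it (env.tcp_to_grasp is the distance from the TCP to the grasp point, in mm); z points along the fingers, y is the direction in which the jaws open and shut (so a half turn about z gives the same grasp; the last joint's range is limited). The gripper opens to 94 mm and grips with 3 to 60 N. Pads are 16 mm wide; open, the fingers measure 119 mm over their backs; the gripper's body (75 mm by 177 mm) begins 78 mm behind the grasp point.
Start: joints at [1.068, 0.087, 1.371, -0, 1.684, -0.103], TCP at [214.081, 506.625, 404.706] pointing down, gripper open.
Joint ranges: [-3.1, 3.1], [-0.76, 2.03], [0.27, 2.55], [-1.08, 4.22], [0.17, 2.65], [-2.57, 2.57]. Speed limits (rad/s): [2.79, 2.79, 3.14, 3.14, 3.14, 3.14].

INTERFACE

Orientations are given as a unit quaternion [x, y, z, w].
In Python, from bench import env, camera, get_calibration, job gives the robot as it stands. Calls block until the motion is done:
- env.movep(position, orientation): joint-space move of the TCP to a pose.
- env.servo_line(position, rot=None, vel=150): straight line of the TCP; rot=None keeps the orientation; vel is the mean speed in mm/s.
- env.set_joints(angles): joint-space move.
- env.set_gripper(opening, squeeze=None): opening from 0.0 (shut) to 1.0 (fully open); squeeze is the grip in N (None keeps the last); returns when the fingers have stopped.
- env.wait(seconds).
- env.ik(position, orientation): joint angles nearest the present ones, or None.
- camera(name): name is "scene" or "side" or "wrist"; returns the picture (480x640x3 uint8, red, green, blue); there is no depth.
- get_calibration(name): a dict with "fx", "fy", "cx", "cy" (pixels), "position" and "attitude" of the camera in the world. Camera axes: x right, y up, looking along -z (the intrinsics and any distortion apply to the point x, -y, -z); pixel columns grow to the right and rows downward; lengths in mm; the calibration is good to about 2 mm. A picture is of the moment at which its call begins: read the wrist's pose just before it. get_calibration takes no time and is no camera call; for the wrist camera it gives the pose at the moment of the call.
A pose or a line that the arm cannot do raises env.MotionError and nothing moves.
- job.hand_in(): hands the job in, once; it reports no verdict.
Readings, each from a call of its own:
- env.read_clock(): time.
- env.read_joint_pos(): joint angles.
- env.read_qvel(): joint speeds.
- env.read_effort(): joint torques, N m.
- env.read_eef_pos(): TCP position.
- env.read_ee_rot(): TCP orientation.
- env.read_ft_force(): force on the tool from outside, world axes, zero at the start.
- env.read_moment(): the same for the moment, N m.
- env.read_width(): opening from 0.0 (shut) to 1.0 (fully open).
Only numpy, scipy, OpenCV 4.12 (cv2) and the standard library are available. Lean on these libraries where they do the work, as an engineer would, in place of code of your own. Each camera call takes 0.05 s, during which the arm holds its last target.

## Working session

There is one attempt and no reset: what is moved stays moved. The work goes in short steps, each a Python script; the robot and the scene stay as the last script left them, time stands still between calls to the robot, and variables do not carry over. Pictures are saved under pics/ and viewed, and the job is handed in when it is done.

```bash
mkdir -p pics; ls
python3 - <<'E'
from bench import env,camera,get_calibration
import cv2
for n in ("scene","side","wrist"):
    c=get_calibration(n); print(n,c)
    cv2.imwrite(f"pics/{n}0.png",camera(n)[:,:,::-1])
print(env.read_clock(), env.tcp_to_grasp, env.read_ee_rot())
E
```

```text
pics
scene {'fx': 595.1863560549791, 'fy': 595.1863560549791, 'cx': 316.61157398658, 'cy': 240.6094178317697, 'position': array([1237.30409277, -702.67626605,  900.88019732]), 'attitude': array([0.41685205, 0.16328206, 0.31466719, 0.83699337])}
side {'fx': 506.1806892284897, 'fy': 506.1806892284897, 'cx': 311.8522716244439, 'cy': 239.0366621846085, 'position': array([ -42.6870553 , -546.89092299,  777.56167439]), 'attitude': array([ 0.4037016 , -0.13994603, -0.32100123,  0.84522088])}
wrist {'fx': 420.1541552240414, 'fy': 420.1541552240414, 'cx': 315.54847719082255, 'cy': 230.3734518369662, 'position': array([139.21580558, 539.25887622, 383.01632611]), 'attitude': array([-0.12014317, -0.07824933,  0.54694292,  0.82480065])}
0.15 180.4 [ 1.98562056e-01  9.80087986e-01 -7.71059633e-04 -2.35793517e-04]
```

View pics/scene0.png

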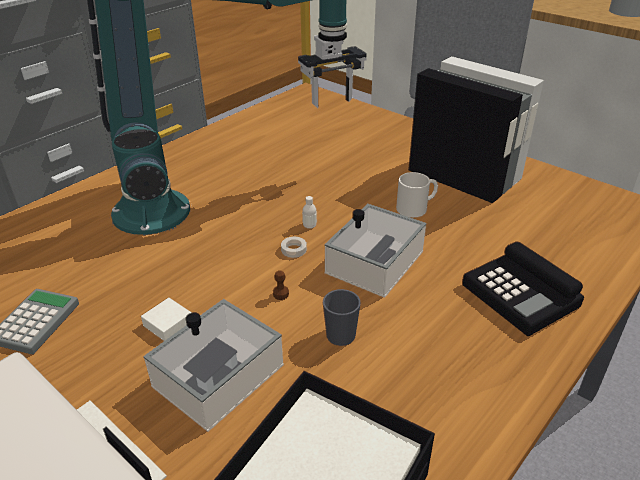

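View pics/side0.png

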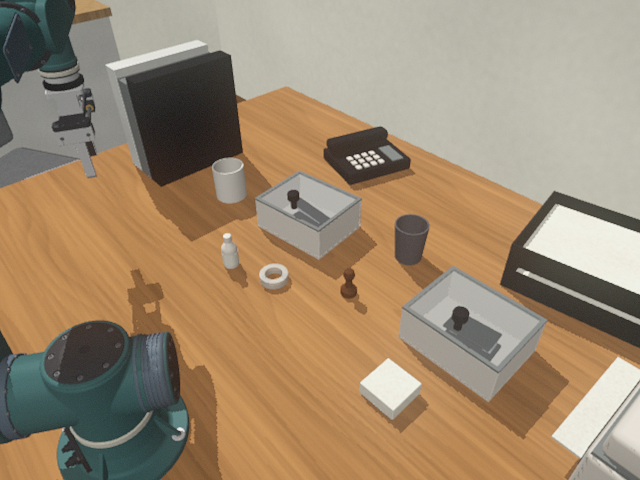

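View pics/wrist0.png

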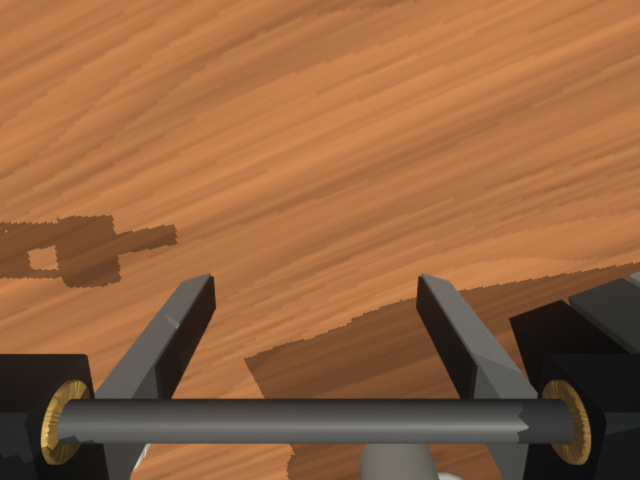

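Run:
```python
import cv2,numpy as np
a=cv2.imread("pics/scene0.png");b=cv2.imread("pics/side0.png")
def crop(im,x,y,w,h,s,n): cv2.imwrite(n,cv2.resize(im[y:y+h,x:x+w],None,fx=s,fy=s,interpolation=cv2.INTER_CUBIC))
crop(a,315,195,120,105,6,"pics/c1.png")
crop(b,245,165,125,95,6,"pics/c2.png")
A=cv2.resize(a[290:440,135:295],(480,450));B=cv2.resize(b[260:410,390:550],(480,450))[:,:]
cv2.imwrite("pics/c3.png",cv2.resize(np.hstack([A,B]),(800,375)))
```

```text
(no output)
```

View pics/c1.png

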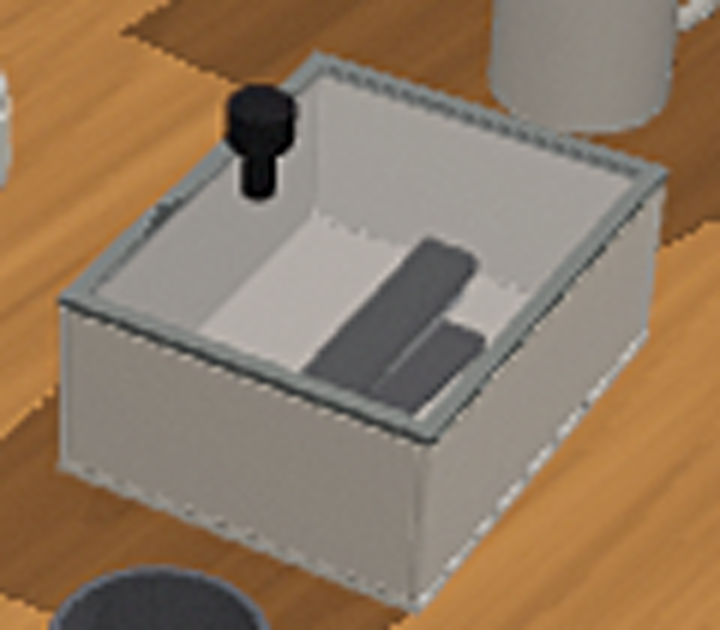

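View pics/c2.png

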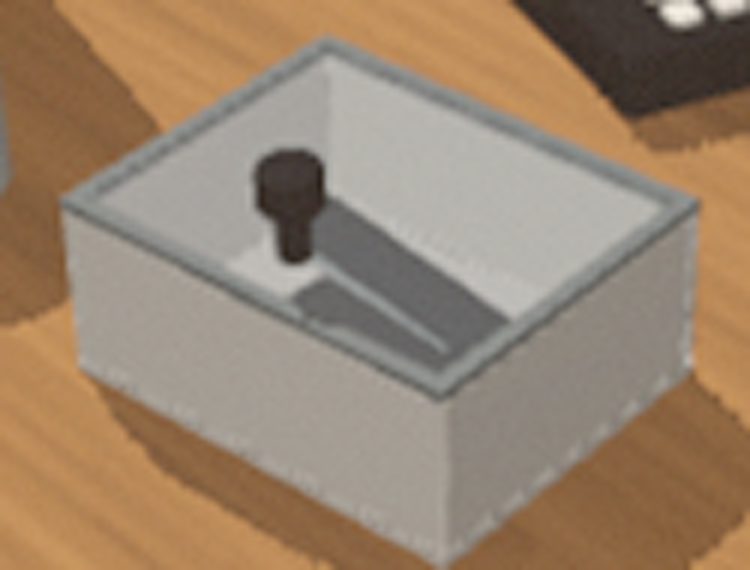

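View pics/c3.png

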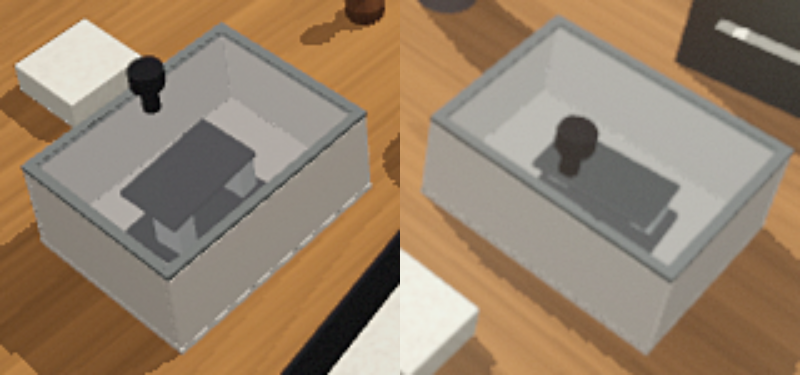

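```bash
cat > h.py <<'E'
import numpy as np
from scipy.spatial.transform import Rotation as R
def ray(c,p):
    d=np.array([(p[0]-c['cx'])/c['fx'],-(p[1]-c['cy'])/c['fy'],-1.0]); d=R.from_quat(c['attitude']).apply(d)
    return np.array(c['position']),d/np.linalg.norm(d)
def tri(obs):
    A=0;b=0;
    for c,p in obs:
        o,d=ray(c,p);M=np.eye(3)-np.outer(d,d);A=A+M;b=b+M@o
    x=np.linalg.solve(A,b)
    res=[np.linalg.norm((np.eye(3)-np.outer(d,d))@(x-o)) for o,d in [ray(c,p) for c,p in obs]]
    return x,res
def plane(c,p,z):
    o,d=ray(c,p);return o+d*(z-o[2])/d[2]
def proj(c,X):
    v=R.from_quat(c['attitude']).inv().apply(np.array(X)-c['position'])
    return np.array([c['cx']+c['fx']*v[0]/-v[2],c['cy']-c['fy']*v[1]/-v[2]])
E
python3 - <<'E'
from h import *
from bench import get_calibration
S=get_calibration("scene");T=get_calibration("side")
s=lambda x,y:(315+(x+.5)/6-.5,195+(y+.5)/6-.5)
t=lambda x,y:(245+(x+.5)/6-.5,165+(y+.5)/6-.5)
P={}
for n,a,b in [("FL",(318,53),(63,203)),("FR",(60,300),(443,397)),("RR",(430,442),(699,203)),("RL",(668,172),(325,38)),("knob",(261,122),(290,185))]:
    x,r=tri([(S,s(*a)),(T,t(*b))]);P[n]=x;print(n,x.round(1),np.round(r,1))
for a,b in [("FL","FR"),("FR","RR"),("RR","RL"),("RL","FL")]: print(a,b,np.linalg.norm(P[a]-P[b]).round(1),np.degrees(np.arctan2(*(P[b]-P[a])[[1,0]])).round(2))
# other things on the desk, rough
for n,p in dict(glue=(309,226),tape=(293,250),stamp=(281,297),mug=(413,213),cup=(341,340)).items(): print(n,plane(S,p,0).round(0))
E
```

```text
FL [499.6 309.3  83.1] [0.4 0.4]
FR [528.8 112.1  82.6] [1.1 1.1]
RR [685.2 135.   83. ] [1.5 1.5]
RL [656.5 333.1  82.4] [1. 1.]
knob [543.  215.3 117.6] [1.6 1.6]
FL FR 199.3 -81.58
FR RR 158.0 8.35
RR RL 200.1 98.22
RL FL 158.7 -171.38
glue [375. 227.   0.]
tape [413. 125.   0.]
stamp [511. -18.  -0.]
mug [546. 453.   0.]
cup [697. -31.  -0.]
```

```bash
cat >> h.py <<'E'
yaw=np.radians(8.39); Bx=np.array([np.cos(yaw),np.sin(yaw),0]);By=np.array([-np.sin(yaw),np.cos(yaw),0]);Bz=np.array([0,0,1.])
hinge=np.array([671.7,234.1,80.5])
def handle(th): return hinge+Bx*(-130*np.cos(th)+38*np.sin(th))+Bz*(130*np.sin(th)+38*np.cos(th))
def rot(al):
    z=Bx*np.sin(al)-Bz*np.cos(al); x=np.cross(By,z); return R.from_matrix(np.c_[x,By,z]).as_quat(),z
def pose(th,a0,back=0,L=180.4,off=0):
    q,z=rot(a0-th); return handle(th)+off-(L+back)*z,q
E
python3 - <<'E'
from h import *
from bench import env,get_calibration
S=get_calibration("scene")
print(plane(S,(412,178),0),plane(S,(500,198),0))
for a in (50,40,30,20,10,0):
    print(a)
    for th,b in ((0,90),(0,0),(15,0),(30,0),(50,0),(55,0)):
        p,q=pose(np.radians(th),np.radians(a),b); j=env.ik(p,q); print(th,b,p.round(0),None if j is None else np.round(j,2))
E
```

```text
[440.89010976 603.38925081   0.        ] [687.14232113 671.76397726   0.        ]
50
0 90 [338. 185. 292.] [ 0.44 -0.49  2.18 -0.38  0.64 -1.06]
0 0 [406. 195. 234.] [ 0.38 -0.23  2.13 -0.45  0.42 -1.  ]
15 0 [455. 202. 299.] [ 0.34 -0.15  1.87 -0.15  0.83 -1.31]
30 0 [518. 211. 348.] [ 0.3   0.02  1.57 -0.06  1.2  -1.41]
50 0 [618. 226. 385.] [ 0.26  0.33  1.12 -0.    1.69 -1.45]
55 0 [644. 230. 388.] [ 0.26  0.43  0.99  0.01  1.81 -1.46]
40
0 90 [371. 190. 326.] [ 0.39 -0.4   2.02 -0.21  0.85 -1.24]
0 0 [428. 198. 257.] [ 0.36 -0.19  2.01 -0.22  0.65 -1.23]
15 0 [482. 206. 314.] [ 0.32 -0.06  1.73 -0.08  1.04 -1.37]
30 0 [548. 216. 356.] [ 0.29  0.13  1.42 -0.02  1.41 -1.43]
50 0 [649. 231. 382.] [ 0.26  0.47  0.95  0.02  1.9  -1.46]
55 0 [675. 235. 383.] [ 0.25  0.57  0.81  0.03  2.03 -1.46]
30
0 90 [409. 195. 353.] [ 0.36 -0.28  1.85 -0.12  1.06 -1.33]
0 0 [454. 202. 275.] [ 0.33 -0.11  1.87 -0.12  0.87 -1.33]
15 0 [511. 210. 325.] [ 0.3   0.04  1.59 -0.04  1.25 -1.41]
30 0 [579. 220. 359.] [ 0.27  0.25  1.27 -0.    1.62 -1.44]
50 0 [679. 235. 374.] [ 0.25  0.61  0.77  0.04  2.11
[... 353 characters left out ...]
.06  2.32 -1.45]
55 0 [731. 243. 357.] [ 0.24  0.88  0.41  0.08  2.46 -1.43]
10
0 90 [497. 208. 385.] [ 0.3   0.01  1.49 -0.03  1.46 -1.42]
0 0 [512. 211. 296.] [ 0.29  0.09  1.59 -0.03  1.29 -1.42]
15 0 [573. 220. 331.] [ 0.27  0.28  1.29  0.01  1.65 -1.45]
30 0 [640. 229. 348.] [ 0.25  0.52  0.96  0.04  2.01 -1.45]
50 0 [733. 243. 343.] [ 0.24  0.92  0.38  0.1   2.53 -1.42]
55 0 [755. 246. 336.] None
0
0 90 [543. 215. 389.] [ 0.28  0.17  1.31 -0.    1.66 -1.44]
0 0 [543. 215. 299.] [ 0.28  0.21  1.45 -0.    1.49 -1.44]
15 0 [603. 224. 325.] [ 0.26  0.41  1.15  0.03  1.85 -1.45]
30 0 [668. 234. 335.] [ 0.25  0.65  0.81  0.06  2.2  -1.45]
50 0 [755. 246. 320.] None
55 0 [775. 249. 312.] None
```

Run:
```python
from h import *
from bench import env,camera,get_calibration
import cv2
p,q=pose(0,np.radians(30),70)
env.movep(p,q)
c=get_calibration("wrist"); im=camera("wrist"); 
np.save("wc.npy",c,allow_pickle=True)
cv2.imwrite("pics/w1.png",im[:,:,::-1])
print(env.read_clock(),env.read_eef_pos()-p,proj(c,handle(0)),proj(c,handle(0)+[0,0,9]),proj(c,hinge),env.read_ft_force())
```

```text
1.75 [0.02281291 0.58561806 0.34628855] [314.2960963  253.03859183] [314.26339125 265.21426213] [314.68292446 317.10203841] [-0.38231829  0.51367712 -0.30839697]
```

View pics/w1.png

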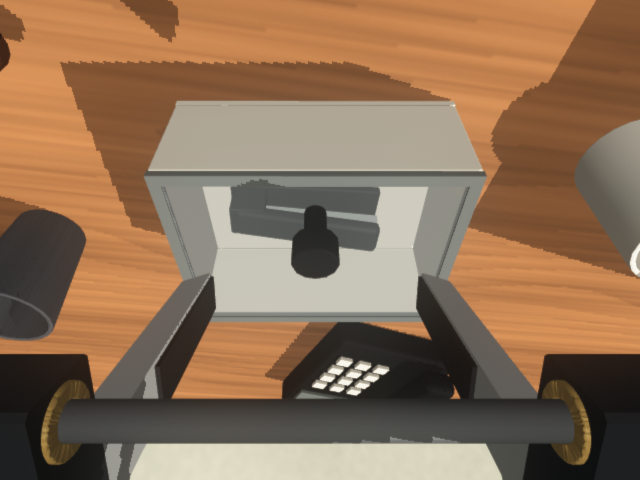

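The stapler (long, narrow, steel strip) is confirmed in this left box. The knob head is at about (315,252), against a predicted (314,253), and the rear edge is at row 317 as predicted. I'll go in and grip.

Run:
```python
from h import *
from bench import env,camera,get_calibration
import cv2
p,q=pose(0,np.radians(30),0)
env.set_gripper(0.6)
env.servo_line(p,rot=q,vel=60)
f0=env.read_ft_force();print(env.read_clock(),env.read_eef_pos()-p,f0)
env.set_gripper(0.0,squeeze=25)
env.wait(.2)
print(env.read_clock(),env.read_width()*94,env.read_ft_force(),env.read_moment(),env.read_eef_pos()-p)
for n in("side","scene","wrist"): cv2.imwrite(f"pics/g_{n}.png",camera(n)[:,:,::-1])
a=cv2.imread("pics/g_side.png")[100:260,220:420];b=cv2.imread("pics/g_scene.png")[120:280,300:500]
cv2.imwrite("pics/g.png",cv2.resize(np.hstack([a,b]),(800,320),interpolation=cv2.INTER_CUBIC))
```

```text
3.8167 [0.04643765 0.06406657 0.5338521 ] [0.48908475 0.34257483 0.17475788]
4.5833 27.328448584931362 [-1.4899171   1.40746022  0.55637857] [0.26907411 0.36491201 0.11787651] [-0.02725122  0.14611427  0.13035195]
```

View pics/g.png

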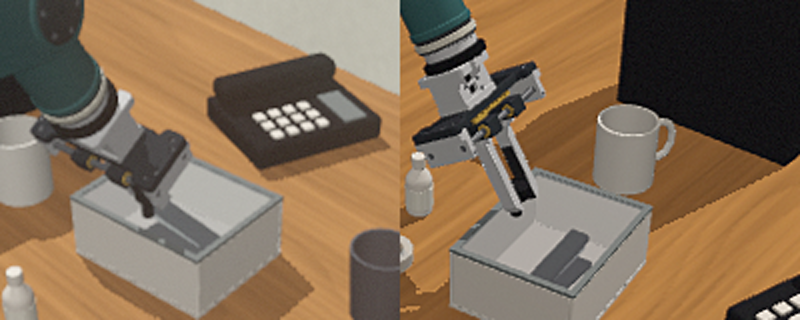

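View pics/g_wrist.png

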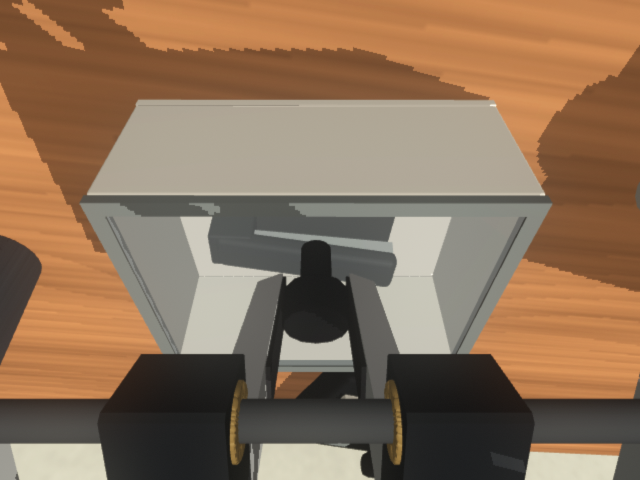

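Gripped: the opening is 27.3 mm on the 28 mm head, centred between the fingers, with little force. Next I'll raise it along the arc.

Run:
```python
from h import *
from bench import env,camera,get_calibration
import cv2
for d in range(4,26,3):
    p,q=pose(np.radians(d),np.radians(30))
    env.servo_line(p,rot=q,vel=40)
    f=env.read_ft_force();print(d,round(env.read_clock(),2),(env.read_eef_pos()-p).round(1),f.round(1),round(env.read_width()*94,2))
    if np.linalg.norm(f)>20: break
for n in("side","scene"): cv2.imwrite(f"pics/l_{n}.png",camera(n)[:,:,::-1])
a=cv2.imread("pics/l_side.png")[100:260,220:420];b=cv2.imread("pics/l_scene.png")[120:280,300:500]
cv2.imwrite("pics/l.png",cv2.resize(np.hstack([a,b]),(800,320),interpolation=cv2.INTER_CUBIC))
```

```text
4 5.39 [-0.1  0.1 -0.4] [ 0.2  2.8 -0.8] 27.24
7 5.92 [-0.1  0.1 -0.3] [-0.3  4.4 -1.9] 27.46
10 6.46 [-0.1  0.1 -0.2] [-0.9  4.5 -2.4] 27.49
13 6.99 [-0.1  0.1 -0.2] [ 0.3  4.1 -1.6] 27.49
16 7.53 [-0.2  0.1 -0.3] [-0.2  5.2 -3.2] 27.47
19 8.06 [-0.2  0.1 -0.4] [ 0.4  5.3 -2.9] 27.47
22 8.59 [-0.2  0.1 -0.4] [-1.3  3.9 -2.5] 27.32
25 9.12 [-0.2  0.1 -0.5] [-0.6  4.8 -2.5] 27.31
```

View pics/l.png

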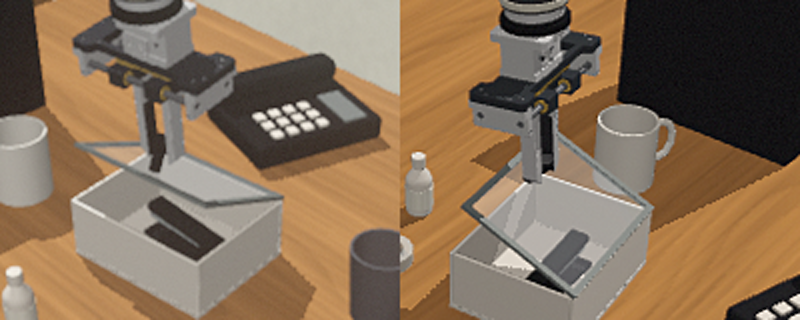

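The lid is following (about 25 degrees) with low forces. I'll continue to 50.

Run:
```python
from h import *
from bench import env,camera,get_calibration
import cv2
for d in (28,31,34,37,40,43,46,48,50):
    p,q=pose(np.radians(d),np.radians(30))
    env.servo_line(p,rot=q,vel=40)
    f=env.read_ft_force();print(d,round(env.read_clock(),2),(env.read_eef_pos()-p).round(1),f.round(1),round(env.read_width()*94,2))
    if np.linalg.norm(f)>20: break
env.wait(.3);print((env.read_eef_pos()-p).round(2),env.read_ft_force().round(1),(R.from_quat(env.read_ee_rot())*R.from_quat(q).inv()).as_rotvec().round(4))
for n in("side","scene","wrist"): cv2.imwrite(f"pics/e_{n}.png",camera(n)[:,:,::-1])
a=cv2.imread("pics/e_side.png");b=cv2.imread("pics/e_scene.png")
cv2.imwrite("pics/e1.png",cv2.resize(a[125:265,240:380],None,fx=4,fy=4,interpolation=cv2.INTER_CUBIC))
cv2.imwrite("pics/e2.png",cv2.resize(b[150:300,310:450],None,fx=4,fy=4,interpolation=cv2.INTER_CUBIC))
```

```text
28 9.76 [-0.1  0.1 -0.4] [-0.8  4.6 -1.9] 27.39
31 10.29 [-0.1  0.1 -0.5] [-0.7  5.4 -3. ] 27.0
34 10.82 [ 0.   0.1 -0.4] [-0.5  4.3 -3. ] 27.61
37 11.36 [ 0.2  0.1 -0.4] [-0.7  3.8 -3.6] 27.29
40 11.89 [ 0.3  0.2 -0.4] [-0.4  5.6 -2.2] 27.38
43 12.43 [ 0.4  0.2 -0.4] [-0.6  5.3 -3.2] 26.86
46 12.96 [ 0.4  0.2 -0.5] [-0.7  4.3 -2.9] 27.2
48 13.37 [ 0.5  0.2 -0.6] [-0.5  4.7 -2.5] 27.39
50 13.78 [ 0.5  0.2 -0.6] [-1.1  5.5 -3.5] 27.68
[ 0.36  0.16 -0.63] [-1.3  5.4 -3.2] [-0.0003  0.001   0.0001]
```

View pics/e1.png

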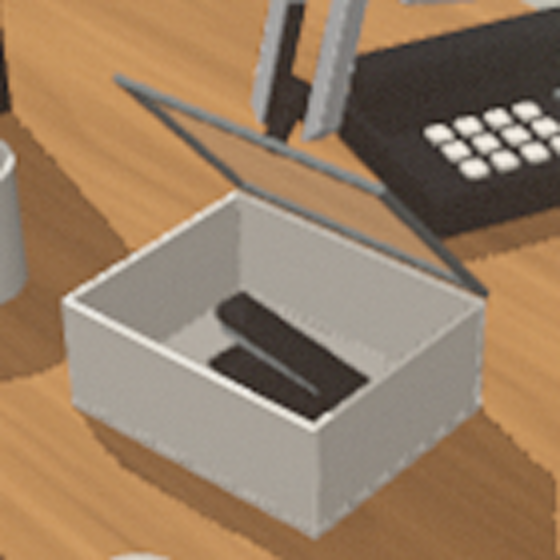

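View pics/e2.png

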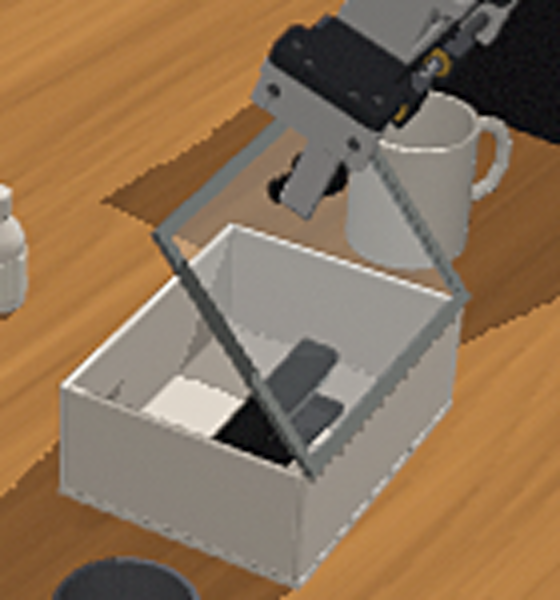

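View pics/e_scene.png

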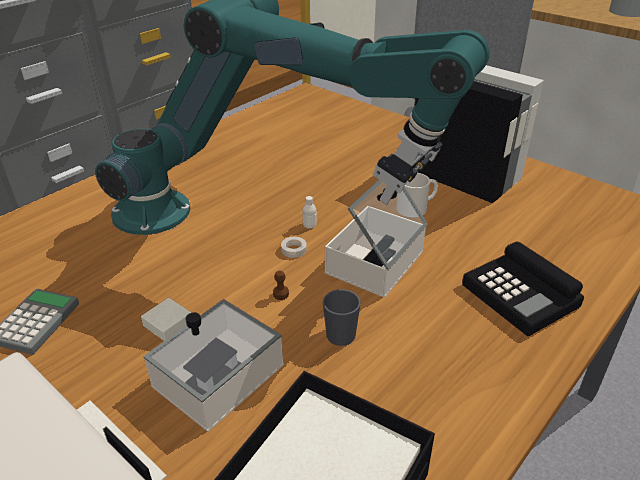

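Run:
```python
from h import *
from bench import env,get_calibration
S=get_calibration("scene");T=get_calibration("side")
s=(310+156.5/4,150+236/4);t=(240+382/4,125+189/4);tl=(240+117/4,125+76/4)
x,r=tri([(S,s),(T,t)]);print(x,r, "rel",(x-hinge)@Bx,(x-hinge)@By,x[2]-80.5)
for th in (46,48,50,52,54):
    a=np.radians(th)
    for h in(0,5):
        f=lambda y:hinge+By*y+Bx*(-160*np.cos(a)+h*np.sin(a))+Bz*(160*np.sin(a)+h*np.cos(a))
        print(th,h,proj(S,f(-100)).round(1),proj(T,f(-100)).round(1),proj(T,f(100)).round(1))
print("obs",s,t,tl)
```

```text
[589.23600256 122.49380711 201.84975777] [np.float64(1.9428301387628009), np.float64(1.9428301387628573)] rel -97.86595284191861 -98.37941064899897 121.34975776559489
46 0 [343.7 209.1] [332.6 178.5] [265.3 149.3]
46 5 [345.2 208.3] [333.6 176.4] [266.3 147.3]
48 0 [345.4 208.2] [333.8 176.1] [266.4 147.1]
48 5 [346.9 207.4] [334.9 174.1] [267.4 145.2]
50 0 [347.1 207.3] [335.  173.8] [267.6 145. ]
50 5 [348.7 206.6] [336.2 171.8] [268.6 143.1]
52 0 [348.9 206.6] [336.3 171.5] [268.8 142.9]
52 5 [350.6 205.9] [337.5 169.5] [269.8 141.1]
54 0 [350.8 205.9] [337.7 169.3] [270.  140.9]
54 5 [352.5 205.3] [338.9 167.3] [271.1 139.1]
obs (349.125, 209.0) (335.5, 172.25) (269.25, 144.0)
```

Run:
```python
from bench import env,camera,job
import cv2,numpy as np
env.wait(.5)
a=camera("side");p=cv2.imread("pics/e_side.png")[:,:,::-1]
print("diff",(np.abs(a.astype(int)-p).max(2)>40).sum(),env.read_ft_force().round(1),np.abs(env.read_qvel()).max(),env.read_width()*94)
o=cv2.imread("pics/side0.png");e=np.ascontiguousarray(a[:,:,::-1])
cv2.imwrite("pics/fin.png",e)
for n,(x,y,w,h) in dict(mug=(210,155,38,50),glue=(218,230,25,42),tape=(258,262,32,30),stamp=(338,265,22,36),cup=(392,212,40,55),block=(358,358,66,60),rbox=(398,265,150,130)).items():
    print(n,cv2.phaseCorrelate(cv2.cvtColor(o[y:y+h,x:x+w],6).astype(np.float32),cv2.cvtColor(e[y:y+h,x:x+w],6).astype(np.float32)))
job.hand_in();print(env.read_clock())
```

```text
diff 1 [-0.9  5.6 -3.4] 0.0014377013488510045 27.323394973559637
mug ((0.14742926963058167, -0.062282770273693444), 1.0363524407148361)
glue ((0.4140001168399934, 0.44968413212593816), 0.9951348480648464)
tape ((-0.029384098867254238, -0.0019963914509428804), 0.9779166514674823)
stamp ((-0.22164876382043097, 0.07372645210161011), 0.6776182154814402)
cup ((-0.06214211868880781, -0.03495871721902333), 0.9953824428717295)
block ((0.24102314080533915, 0.6042859413873742), 0.6056919327488652)
rbox ((-0.02456870596891747, 0.4441155041619709), 0.8449873446240838)
the job is handed in; nothing more can be done
the job is handed in; nothing more can be done
```

The stapler is in the left box. I gripped that lid's knob, raised the lid to about 50° and am still holding it there. The job is handed in; I started the final checks about 14 s in, against the 32 s limit.

- **Angle:** measuring a front corner of the lid in the scene and side pictures gives about 50°, give or take 1°. The two views disagreed by about 2 mm on that corner.
- **Hold:** the lid was steady over the last half second. The knob is firmly gripped (27.3 mm opening on the 28 mm head), and the wrist force was about 7 N.
- **Other things:** comparing side pictures from before and after, every bystander and the right box shifted by less than 0.7 pixels. The comparison was less certain for the stamp and note block, probably because of the arm's shadow. The right box is still shut. The stapler looked unmoved, but I did not measure it.

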